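# Clear the jammed bench belt between its hold and run limit switches

### The job

The bench belt is jammed: first put it on hold by pushing the red switch's roller arm over, against its lean, until it clicks, and let it spring back. Then clear the belt: every wooden offcut into the turquoise basin, every brass buckle into the cardboard tray. When all is put away, click the green switch's roller arm in the same way and let it spring back to free the belt to run again; leave everything else on the bench where it is.

Things in the scene. Friction and masses are not known exactly. Their poses are not given: they have to be found in the camera images.
- conveyor: Short bench belt conveyor, standing still, fixed to the bench: a solid block 240 mm (x) by 380 mm (y), origin under its centre on the bench, flat black running surface 70 mm above the bench. Aluminium side rails flush with the belt.
- hold_switch: The hold switch: red limit switch housing (36 x 42 mm, its top 98 mm above the bench) on a post fixed to the bench at the far side of the belt, origin on the bench. Its steel arm pivots 22 mm in front of the origin (local -x) at 78 mm height, 60 mm from pivot to roller; at rest the arm points up and leans 0.5 rad (about 30 degrees) towards local -y. It can only be swung the other way, towards local +y, through upright, and springs back by itself.
- hold_roller (a point): Centre of the red roller (22 mm diameter, 14 mm long, axis along the switch's x) at the end of the hold switch's arm; it moves with the arm. About 131 mm above the bench at rest.
- hold_arm (a joint): Angle of the hold switch's arm, rad: 0 at rest (leaning to local -y), 0.5 upright; the switch clicks at 0.65, stop at 1.0. Light spring, about 1.5 N at the roller at rest to 5 N at the stop; returns to 0 when released.
- run_switch: The run switch: green limit switch housing (36 x 42 mm, its top 98 mm above the bench) on a post fixed to the bench at the far side of the belt, origin on the bench. Its steel arm pivots 22 mm in front of the origin (local -x) at 78 mm height, 60 mm from pivot to roller; at rest the arm points up and leans 0.5 rad (about 30 degrees) towards local -y. It can only be swung the other way, towards local +y, through upright, and springs back by itself.
- run_roller (a point): Centre of the green roller (22 mm diameter, 14 mm long, axis along the switch's x) at the end of the run switch's arm; it moves with the arm. About 131 mm above the bench at rest.
- run_arm (a joint): Angle of the run switch's arm, rad: 0 at rest (leaning to local -y), 0.5 upright; the switch clicks at 0.65, stop at 1.0. Light spring, about 1.5 N at the roller at rest to 5 N at the stop; returns to 0 when released.
- basin: Round turquoise plastic basin for scrap, fixed to the bench; rim 210 mm across and 70 mm above the bench, narrower at the bottom. Origin under its centre.
- tray: Open cardboard tray for good buckles, fixed to the bench: 190 mm (x) by 150 mm (y) outside, walls 5 mm thick and 45 mm high, floor 5 mm. Origin under its centre.
- offcut0_mid (a point): Wooden handle offcut (scrap), a chunky block 50 mm (x) by 26 mm (y) by 24 mm high, about 30 g; this point is its centre, z up as it lies at the start. May be absent (None).
- offcut1_mid (a point): Wooden handle offcut (scrap), a chunky block 44 mm (x) by 30 mm (y) by 26 mm high, about 30 g; this point is its centre, z up as it lies at the start. May be absent (None).
- offcut2_mid (a point): Wooden handle offcut (scrap), a chunky block 56 mm (x) by 24 mm (y) by 24 mm high, about 30 g; this point is its centre, z up as it lies at the start. May be absent (None).
- offcut3_mid (a point): Wooden handle offcut (scrap), a chunky block 48 mm (x) by 28 mm (y) by 26 mm high, about 30 g; this point is its centre, z up as it lies at the start. May be absent (None).
- buckle0_mid (a point): Rectangular brass bag buckle (good part), open frame 54 mm (x) by 38 mm (y), 12 mm thick, bars 9 mm wide, about 60 g, lying flat; this point is its centre. May be absent (None).
- buckle1_mid (a point): Rectangular brass bag buckle (good part), open frame 54 mm (x) by 38 mm (y), 12 mm thick, bars 9 mm wide, about 60 g, lying flat; this point is its centre. May be absent (None).
- mug: Blue mug, 76 mm across, 85 mm high, beyond the belt on the left; leave alone. Origin under its centre.
- jar: Amber jar with yellow lid, 72 mm across, 80 mm high, beyond the belt on the right; leave alone. Origin under its centre.
- tape: Paper ring of tape, 100 mm across, 40 mm high, behind the switches at the far side; leave alone. Origin under its centre.

How it is judged (in metres and radians):
On the way, in this order (a step that is already met when the one before it is completed fails the run):
1. the hold switch's roller arm is pushed over until it clicks (value of joint hold_arm above 0.65 rad), for 0.1 s.
2. the hold switch's arm is let go and has sprung back (value of joint hold_arm below 0.1 rad), for 0.2 s.
3. every offcut lies in the basin and every buckle in the tray (horizontal distance between each of offcut0_mid, offcut1_mid, offcut2_mid, offcut3_mid and basin below 0.095 m and height (world z) of each of offcut0_mid, offcut1_mid, offcut2_mid, offcut3_mid below 0.075 m and x of buckle0_mid in the frame of tray between -0.095 and 0.095 m and y of buckle0_mid in the frame of tray between -0.075 and 0.075 m and height (world z) of each of buckle0_mid, buckle1_mid below 0.05 m and x of buckle1_mid in the frame of tray between -0.095 and 0.095 m and y of buckle1_mid in the frame of tray between -0.075 and 0.075 m), for 0.2 s.
4. the run switch's roller arm is pushed over until it clicks (value of joint run_arm above 0.65 rad), for 0.1 s.
5. the run switch's arm is let go and has sprung back (value of joint run_arm below 0.1 rad), for 0.2 s.
At the end, for the whole second after the job is handed in: Every offcut present lies in the basin (centre within 95 mm of the basin's axis and below 75 mm height), every buckle present lies in the tray (centre inside its outline, below 50 mm height); both switch arms are back within 0.1 rad of rest (all of step 3 and value of joint each of hold_arm, run_arm below 0.1 rad); the robot touches nothing.
It fails at once if the mug is pushed more than 30 mm from its place (distance of mug from where it was at the start of the episode above 0.03 m).
It fails at once if the jar is pushed more than 30 mm from its place (distance of jar from where it was at the start of the episode above 0.03 m).
It fails at once if the tape is pushed more than 30 mm from its place (distance of tape from where it was at the start of the episode above 0.03 m).
Of offcut0, offcut1, offcut2, offcut3 only 3 to 4 are there at a start; the rules pass over those that are not, and their reading is None.
Of buckle0, buckle1 only 1 to 2 are there at a start; the rules pass over those that are not, and their reading is None.
At some moment in a run one of offcut0, offcut1, offcut2, offcut3, buckle0, buckle1 may be knocked a few centimetres aside while the robot is not near it.
Once in a run the grip may slacken for a moment while it holds something.
It also fails if it takes over 210 s, if anything falls off the work surface, if the arm or the gripper's body presses on something with over 40 N, if the wrist force passes 120 N, or if a joint passes its speed limit or range.

### The arm

A 6-joint arm with a two-finger parallel gripper is mounted at the origin on the work surface. World frame = base frame: x ahead of the robot, y to its left, z up, the work surface at z = 0. Lengths are in mm, angles in rad, forces in N, time in s.
With the tool pointing down it reaches from about 350 to 975 mm from the base axis. Payload 7.1 kg.
Tool frame: the origin (TCP) lies on the front face of the gripper's body, between the roots of the fingers; the fingertips stand 80 mm ahead of it and the grasp point (between the pads) lies 61 mm ahead of it (env.tips_ahead is the distance from the TCP to the fingertips, in mm); z points along the fingers, y is the direction in which the jaws open and shut (so a half turn about z gives the same grasp; the last joint's range is limited). The gripper opens to 88 mm and grips with 3 to 60 N. Pads are 20 mm wide; open, the fingers measure 115 mm over their backs; the gripper's body (75 mm by 178 mm) begins 61 mm behind the grasp point.
Start: joints at [1.095, 0.423, 1.63, -0, 1.089, -0.019], TCP at [275.642, 560.916, 302.675] pointing down, gripper open.
Joint ranges: [-3, 3], [-0.9, 2.11], [0.09, 2.58], [-1.31, 4.45], [0.11, 2.69], [-2.54, 2.54]. Speed limits (rad/s): [2.39, 2.39, 3.01, 3.14, 3.14, 3.14].

### API

Orientations are given as a unit quaternion [x, y, z, w].
In Python, from station import env, set_gripper, viewer, workorder gives the robot as it stands. Calls block until the motion is done:
- env.reach(position, orientation): joint-space move of the TCP to a pose.
- env.move_l(position, rot=None, rate=150, f_stop=None): straight line of the TCP; rot=None keeps the orientation; rate is the mean speed in mm/s. With f_stop (N) it stops when the force on the tool has changed by that much, and returns True; else False.
- env.move_joints(angles): joint-space move.
- set_gripper(opening): finger opening in mm; the grip force is fixed at half the most; returns when the fingers have stopped.
- env.hold(seconds).
- env.ik(position, orientation): joint angles nearest the present ones, or None.
- env.read_state(): the state.
- viewer.camera(name): name is "scene" or "side" or "wrist"; returns the picture (384x512x3 uint8, blue, green, red); there is no depth.
- viewer.camera_params(name): a dict with "fx", "fy", "cx", "cy" (pixels), "dist" ([k1, k2, p1, p2, k3] as OpenCV has them; the pictures are not rectified), "pose" (4x4, takes a point from camera to world coordinates); the wrist camera has in their place "tool_from_camera" (4x4, takes a point from camera to tool coordinates, whose origin is the TCP and whose axes are the flange's). Camera axes: x right, y up, looking along -z (the intrinsics and any distortion apply to the point x, -y, -z); pixel columns grow to the right and rows downward; lengths in mm; the calibration is good to about 2 mm. A picture is of the moment at which its call begins: read the wrist's pose just before it. camera_params takes no time and is no camera call.
A pose or a line that the arm cannot do raises env.IKError and nothing moves.
- workorder.sign_off(): hands the job in, once; it reports no verdict.
The state is a dict: "time_s": time; "qpos": joint angles; "dq": joint speeds; "tau": joint torques, N m; "tool_pos": TCP position; "orientation": TCP orientation; "force": force on the tool from outside, world axes, zero at the start; "wrist_torque": the same for the moment, N m; "width": finger opening in mm.
Only numpy, scipy, OpenCV 4.12 (cv2) and the standard library are available. Lean on these libraries where they do the work, as an engineer would, in place of code of your own. Each camera call takes 0.05 s, during which the arm holds its last target.

## Working session

There is one attempt and no reset: what is moved stays moved. The work goes in short steps, each a Python script; the robot and the scene stay as the last script left them, time stands still between calls to the robot, and variables do not carry over. Pictures are saved under pics/ and viewed, and the job is handed in when it is done.

```bash
ls; mkdir -p pics; python3 - <<'E'
from station import env, set_gripper, viewer, workorder
import cv2
print(env.read_state())
for n in ("scene","side","wrist"):
    cv2.imwrite(f"pics/a_{n}.png",viewer.camera(n)); print(n,viewer.camera_params(n))
E
```

```text
pics
{'time_s': 0.0, 'qpos': array([ 1.09501590e+00,  4.23829411e-01,  1.63070193e+00, -3.09192241e-05,
        1.08856627e+00, -1.90229271e-02]), 'dq': array([ 0.00037262, -0.00036875, -0.00051959, -0.00139321,  0.00016686,
        0.00024243]), 'tau': array([-3.22026935e-04, -5.44623756e+01, -2.73675835e+01,  6.43165922e-02,
        2.26949737e-02, -1.61694770e-04]), 'tool_pos': array([275.44631392, 560.54497785, 301.90404235]), 'orientation': array([ 2.26391610e-01,  9.74036074e-01, -7.32922525e-04, -1.70997445e-04]), 'force': array([-0.22221302, -0.34840618, -0.17345796]), 'wrist_torque': array([ 0.02680958,  0.03421077, -0.02245201]), 'width': 87.98244851474588}
scene {'fx': 356.5814750113989, 'fy': 356.5814750113989, 'cx': 255.25184291773346, 'cy': 195.72840768130285, 'dist': array([-0.02657147,  0.        ,  0.        ,  0.        ,  0.        ]), 'pose': array([[-4.61314438e-01, -5.99282405e-01,  6.54254987e-01,
         1.34806813e+03],
       [ 8.87236294e-01, -3.10875214e-01,  3.40834798e-01,
         3.76794507e+02],
       [-8.64638199e-04,  7.37710783e-01,  6.75116325e-
[... 506 characters left out ...]
e-02,  7.56569485e-01,  6.53712076e-01,
         7.61798029e+02],
       [ 0.00000000e+00,  0.00000000e+00,  0.00000000e+00,
         1.00000000e+00]])}
wrist {'fx': 339.1622936868237, 'fy': 339.1622936868237, 'cx': 256.66995583457646, 'cy': 196.77232353982504, 'dist': array([0.01599397, 0.        , 0.        , 0.        , 0.        ]), 'tool_from_camera': array([[-4.72576393e-04,  9.53338346e-01,  3.01903585e-01,
         8.35419594e+01],
       [ 9.99999793e-01,  3.18530480e-04,  5.59479855e-04,
        -8.24076094e-01],
       [ 4.37208106e-04,  3.01903787e-01, -9.53338299e-01,
        -8.25273528e+01],
       [ 0.00000000e+00,  0.00000000e+00,  0.00000000e+00,
         1.00000000e+00]])}
```

View pics/a_scene.png

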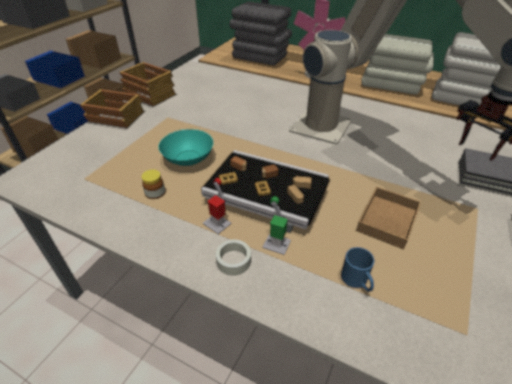

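View pics/a_side.png

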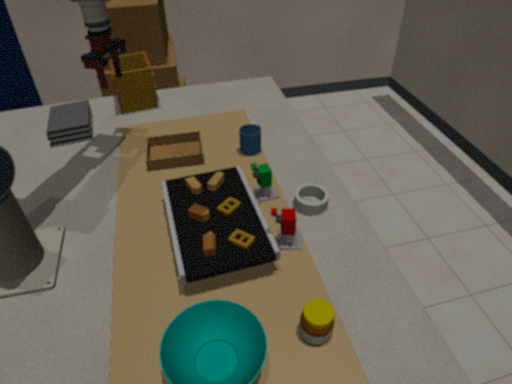

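View pics/a_wrist.png

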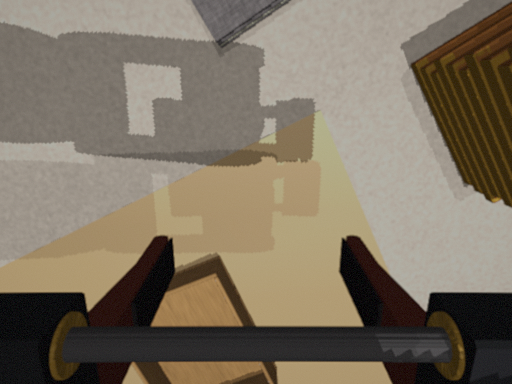

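The images show 4 offcuts and 2 buckles on the belt. In the side view the red switch is near (288,222) and the green near (264,176). Next I'll measure them with colour masks.

```bash
cat > h.py <<'E'
import numpy as np, cv2
from scipy.spatial.transform import Rotation as R
from station import env, set_gripper, viewer, workorder
def cam(n):
    p=viewer.camera_params(n)
    if n=="wrist":
        s=env.read_state(); T=np.eye(4); T[:3,:3]=R.from_quat(s["orientation"]).as_matrix(); T[:3,3]=s["tool_pos"]
        p["pose"]=T@p["tool_from_camera"]
    p["K"]=np.array([[p["fx"],0,p["cx"]],[0,p["fy"],p["cy"]],[0,0,1]])
    return p
def snap(n,name=None):
    p=cam(n); im=viewer.camera(n)
    if name: cv2.imwrite(f"pics/{name}.png",im)
    return im,p
def rays(p,uv):
    uv=np.asarray(uv,float).reshape(-1,1,2)
    q=cv2.undistortPoints(uv,p["K"],p["dist"])[:,0]
    d=np.c_[q[:,0],-q[:,1],-np.ones(len(q))]@p["pose"][:3,:3].T
    return p["pose"][:3,3],d/np.linalg.norm(d,axis=1)[:,None]
def onz(p,uv,z):
    o,d=rays(p,uv); return o+d*((z-o[2])/d[:,2])[:,None]
def tri(p1,u1,p2,u2):
    o1,d1=rays(p1,u1); o2,d2=rays(p2,u2); d1=d1[0];d2=d2[0]
    s=np.linalg.lstsq(np.c_[d1,-d2],o2-o1,rcond=None)[0]
    a=o1+s[0]*d1;b=o2+s[1]*d2
    return (a+b)/2,np.linalg.norm(a-b)
def proj(p,X):
    X=np.asarray(X,float).reshape(-1,3); c=(X-p["pose"][:3,3])@p["pose"][:3,:3]
    c=c*[1,-1,-1]
    return cv2.projectPoints(c.reshape(-1,1,3),np.zeros(3),np.zeros(3),p["K"],p["dist"])[0][:,0]
def blobs(im,lo,hi,amin=6,roi=None,k=0):
    h=cv2.cvtColor(im,cv2.COLOR_BGR2HSV); m=cv2.inRange(h,np.array(lo),np.array(hi))
    if roi is not None:
        z=np.zeros_like(m); x0,y0,x1,y1=roi; z[y0:y1,x0:x1]=m[y0:y1,x0:x1]; m=z
    if k: m=cv2.morphologyEx(m,cv2.MORPH_CLOSE,np.ones((k,k)))
    n,l,s,c=cv2.connectedComponentsWithStats(m)
    return [(tuple(c[i].round(1)),tuple(s[i])) for i in range(1,n) if s[i][4]>=amin],l
def down(yaw):  # tool z down, tool y (jaw axis) at angle yaw from world x
    y=np.array([np.cos(yaw),np.sin(yaw),0]); z=np.array([0,0,-1.]); x=np.cross(y,z)
    return R.from_matrix(np.c_[x,y,z]).as_quat()
E
python3 - <<'E'
from h import *
for n in("scene","side"):
    im,p=cv2.imread(f"pics/a_{n}.png"),cam(n)
    for c,lo,hi in(("red",(0,170,100),(6,255,255)),("red2",(174,170,100),(180,255,255)),("green",(55,130,60),(78,255,255)),("turq",(79,120,60),(92,255,255)),("yellow",(22,170,150),(30,255,255)),("blue",(98,100,40),(115,255,255))):
        b,_=blobs(im,lo,hi)
        print(n,c,[(x[0],tuple(map(int,x[1]))) for x in b])
a=cv2.imread("pics/a_scene.png")[130:290,130:400]; cv2.imwrite("pics/b_scene.png",cv2.resize(a,None,fx=2.9,fy=2.9,interpolation=cv2.INTER_CUBIC))
a=cv2.imread("pics/a_side.png")[120:300,130:350]; cv2.imwrite("pics/b_side.png",cv2.resize(a,None,fx=3.2,fy=3.2,interpolation=cv2.INTER_CUBIC))
E
```

```text
scene red [((np.float64(217.6), np.float64(180.0)), (215, 178, 6, 5, 20)), ((np.float64(215.6), np.float64(201.7)), (208, 197, 16, 11, 110))]
scene red2 []
scene green [((np.float64(274.9), np.float64(198.6)), (271, 196, 8, 6, 33)), ((np.float64(278.0), np.float64(226.5)), (271, 217, 16, 22, 250))]
scene turq [((np.float64(185.7), np.float64(146.4)), (160, 130, 52, 35, 1360))]
scene yellow []
scene blue [((np.float64(54.8), np.float64(68.4)), (26, 51, 58, 36, 1443)), ((np.float64(66.9), np.float64(117.1)), (48, 102, 38, 31, 762)), ((np.float64(356.9), np.float64(267.2)), (343, 249, 29, 37, 772))]
side red [((np.float64(273.6), np.float64(210.6)), (272, 208, 4, 6, 21)), ((np.float64(288.1), np.float64(213.9)), (282, 209, 13, 11, 134))]
side red2 []
side green [((np.float64(254.1), np.float64(166.1)), (252, 164, 5, 5, 18)), ((np.float64(263.8), np.float64(168.9)), (258, 164, 13, 10, 94))]
side turq [((np.float64(213.2), np.float64(345.0)), (160, 300, 107, 84, 7492))]
side yellow []
side blue [((np.float64(250.2), np.float64(139.0)), (240, 125, 20, 30, 478))]
```

View pics/b_scene.png

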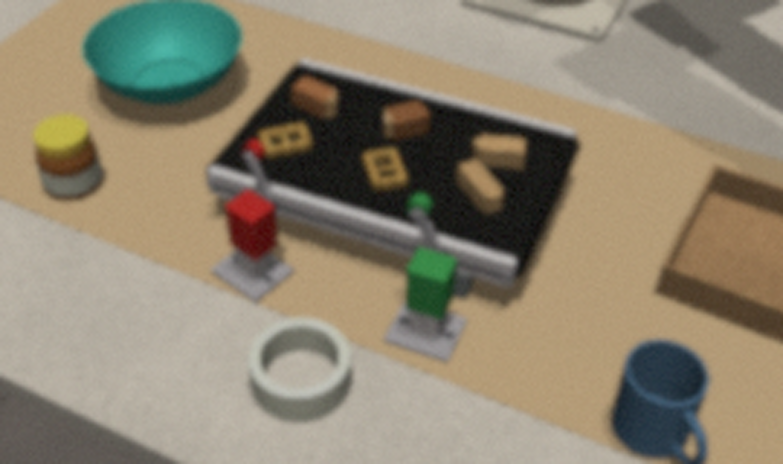

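View pics/b_side.png

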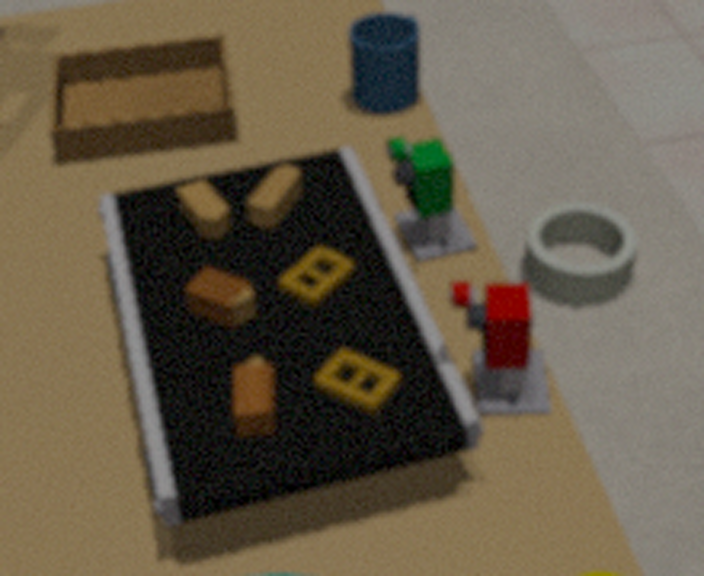

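```bash
python3 - <<'E'
from h import *
np.set_printoptions(precision=1,suppress=True)
a,b=cam("scene"),cam("side")
print("redroll",tri(a,(217.6,180),b,(273.6,210.6)))
print("grnroll",tri(a,(274.9,198.6),b,(254.1,166.1)))
f=lambda u,v:(130+u/3.2,120+v/3.2)
g=lambda u,v:(130+u/2.9,130+v/2.9)
print("redtop",onz(b,f(508,290),98),onz(a,g(252,207),98))
print("grntop",onz(b,f(431,147),98),onz(a,g(432,263),98))
print("conv side top corners",onz(b,[f(105,197),f(348,150),f(475,430),f(168,507)],70))
print("conv scene",onz(a,[g(300,65),g(577,135),g(517,265),g(210,170)],70))
print("tray side top",onz(b,[f(57,55),f(220,40),f(235,123),f(55,137)],45))
print("items side z82",onz(b,[f(205,207),f(275,195),f(221,295),f(254,385)],82))
print("buckles",onz(b,[f(318,274),f(358,379)],82))
print("buckles sc",onz(a,[g(386,166),g(286,139)],82))
print("basin",onz(a,(185.7,146.4),70),onz(b,(213.2,345),70))
print("tape",onz(b,f(582,235),40),"jar",onz(b,(318,313),80),"mug",onz(b,f(385,30),85))
E
```

```text
redroll (array([ 661. , -111.5,  136.5]), np.float64(1.6053953936132863))
grnroll (array([657. ,  78.3, 135.4]), np.float64(5.167574901215169))
redtop [[710.3 -82.4  98. ]] [[708.6 -86.8  98. ]]
grntop [[699.7 117.8  98. ]] [[695.2 112.8  98. ]]
conv side top corners [[ 402.5  157.6   70. ]
 [ 632.1  170.3   70. ]
 [ 652.  -191.9   70. ]
 [ 425.3 -206.3   70. ]]
conv scene [[ 433.7 -189.6   70. ]
 [ 405.7  167.2   70. ]
 [ 633.2  180.7   70. ]
 [ 654.6 -178.4   70. ]]
tray side top [[361.4 461.8  45. ]
 [541.4 443.6  45. ]
 [536.1 278.8  45. ]
 [355.7 302.9  45. ]]
items side z82 [[ 489.7  104.2   82. ]
 [ 552.5  105.1   82. ]
 [ 489.   -12.9   82. ]
 [ 500.4 -117.9   82. ]]
buckles [[ 570.2   -7.9   82. ]
 [ 577.6 -131.4   82. ]]
buckles sc [[ 569.9   -0.1   82. ]
 [ 580.5 -122.5   82. ]]
basin [[ 482.6 -368.4   70. ]] [[ 466.9 -380.2   70. ]]
tape [[817.9  29.2  40. ]] jar [[ 683.6 -369.1   80. ]] mug [[710.1 349.9  85. ]]
```

```bash
python3 - <<'E'
from h import *
q=down(-np.pi/2)
for x,y,z in((560,0,400),(470,-380,300),(450,380,300),(640,-80,140),(640,80,140)):
    print(x,y,z,env.ik([x,y,z],q))
env.reach([560,0,400],q); print(env.read_state()["time_s"])
im,p=snap("wrist","c_w")
cv2.imwrite("pics/c_w2.png",cv2.resize(im,(800,600),interpolation=cv2.INTER_CUBIC))
E
```

```text
560 0 400 [-2.12515996e-02  2.27057750e-01  1.67594487e+00 -4.44089210e-16
  1.23859004e+00  1.54954473e+00]
470 -380 300 [-6.99599058e-01  3.96126628e-01  1.67922173e+00 -4.44089210e-16
  1.06624429e+00  8.71197269e-01]
450 380 300 [ 6.81054201e-01  3.73748046e-01  1.71388587e+00 -4.44089210e-16
  1.05395874e+00  2.25185053e+00]
640 -80 140 [-1.42806208e-01  6.57896069e-01  1.66652992e+00 -4.44089210e-16
  8.17166663e-01  1.42799012e+00]
640 80 140 [ 1.05903781e-01  6.57896069e-01  1.66652992e+00 -4.44089210e-16
  8.17166663e-01  1.67670011e+00]
2.425
```

View pics/c_w2.png

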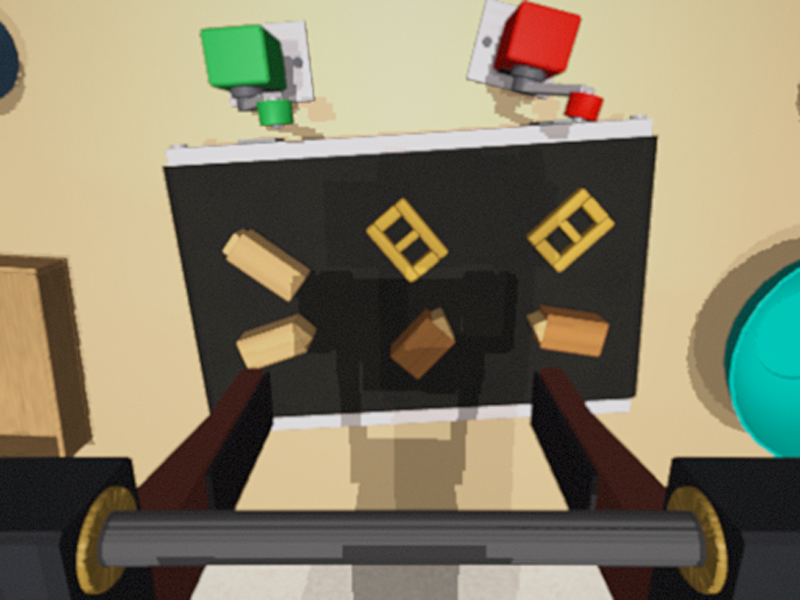

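```bash
python3 - <<'E'
from h import *
np.set_printoptions(precision=1,suppress=True)
p=cam("wrist"); s=0.64
c=lambda *l:[(u*s,v*s) for u,v in l]
print("rollers z131",onz(p,c((275,112),(583,107)),131))
print("green plate edge",onz(p,c((303,22),(313,100)),3))
print("red plate",onz(p,c((490,2),(467,78),(530,90)),3))
print("arm red (pivot z78 at 528,78)",onz(p,c((528,78)),78),"green",onz(p,c((243,98)),78))
a=onz(p,c((303,22),(313,100)),3);d=a[0]-a[1];print("green yaw",np.degrees(np.arctan2(d[1],d[0])))
a=onz(p,c((490,2),(467,78)),3);d=a[0]-a[1];print("red yaw",np.degrees(np.arctan2(d[1],d[0])))
A=onz(p,c((165,166),(655,137),(635,397),(212,415)),70);print("belt",A)
im=cv2.imread("pics/c_w.png"); h=cv2.cvtColor(im,cv2.COLOR_BGR2HSV)
for (u,v),nm in zip(c((265,265),(276,342),(422,345),(570,333),(407,240),(570,230)),("w1","w2","w3","w4","b0","b1")):
    print(nm,[h[int(v)+dv,int(u)+du].tolist() for du,dv in((0,0),(6,5),(-6,-5),(8,-6))])
roi=np.zeros(h.shape[:2],np.uint8)
cv2.fillConvexPoly(roi,np.int32(c((178,178),(645,150),(628,388),(222,405))),255)
m=((h[...,2]>62)&(h[...,1]>60)).astype(np.uint8)*255&roi
m=cv2.morphologyEx(m,cv2.MORPH_OPEN,np.ones((3,3)))
cs,_=cv2.findContours(m,cv2.RETR_EXTERNAL,cv2.CHAIN_APPROX_NONE)
v=im.copy()
for k in cs:
    if cv2.contourArea(k)<150: continue
    r=cv2.minAreaRect(k); bx=cv2.boxPoints(r); cv2.polylines(v,[np.int32(bx)],True,(0,0,255),1)
    X=onz(p,bx,82); e=X[1]-X[0];f=X[2]-X[1]
    print(np.round(r[0],0),cv2.contourArea(k),"ctr",X.mean(0),"sides",np.linalg.norm(e),np.linalg.norm(f),"yaw e",np.degrees(np.arctan2(e[1],e[0]))%180)
cv2.imwrite("pics/c_seg.png",cv2.resize(v,(800,600)))
E
```

```text
rollers z131 [[ 658.8   78.3  131. ]
 [ 661.8 -112.5  131. ]]
green plate edge [[732.6  79.2   3. ]
 [674.2  74.2   3. ]]
red plate [[ 747.   -70.9    3. ]
 [ 691.4  -54.8    3. ]
 [ 682.1 -107.9    3. ]]
arm red (pivot z78 at 528,78) [[683.7 -89.   78. ]] green [[670.4 112.1  78. ]]
green yaw 4.937231826774409
red yaw -16.152770955184078
belt [[ 623.3  176.9   70. ]
 [ 644.3 -187.2   70. ]
 [ 431.7 -201.2   70. ]
 [ 414.1  164.2   70. ]]
w1 [[20, 108, 221], [19, 109, 220], [19, 107, 220], [18, 137, 123]]
w2 [[21, 101, 220], [20, 106, 221], [19, 114, 204], [20, 104, 221]]
w3 [[14, 164, 134], [13, 155, 110], [14, 168, 129], [15, 174, 132]]
w4 [[16, 158, 208], [16, 158, 204], [15, 158, 197], [15, 162, 191]]
b0 [[22, 172, 208], [20, 38, 40], [5, 36, 42], [21, 170, 200]]
b1 [[22, 171, 218], [22, 170, 208], [22, 171, 203], [15, 23, 45]]
[177. 218.] 1149.5 ctr [487.4 100.7  82. ] sides 66.05705008478922 34.64984493324051 yaw e 109.68582078302184
[272. 218.] 1070.5 ctr [487.2 -19.   82. ] sides 57.32881494830122 36.67358160727528 yaw e 136.85961598430418
[362. 211.] 1255.5 ctr [ 496.6 -132.5   82. ] sides 37.38955153415079 66.46729233117533 yaw e 175.98920718088573
[169. 168.] 1350.0 ctr [552.3 105.2  82. ] sides 33.00445769385409 64.29907390177532 yaw e 142.30892693878593
[260. 154.] 1528.0 ctr [569.4  -4.5  82. ] sides 40.05232779929348 56.41874900185273 yaw e 130.73183586753436
[365. 147.] 1621.5 ctr [ 577.7 -127.6   82. ] sides 55.88699479031691 41.67834532982496 yaw e 133.70379941019758
```

View pics/c_seg.png

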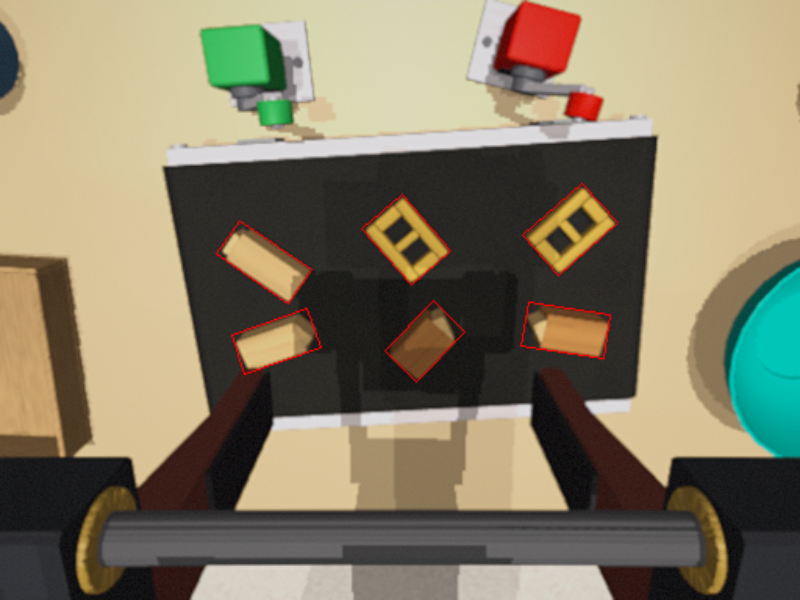

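The wrist view gives rollers at (275,112) green and (583,107) red, in pixels of the 800-wide picture. Both lean to −y, and the positions agree with the triangulation to about 1–2 mm in x and y, 4–5 mm in z. Now I'll push the red roller.

```bash
cat >> h.py <<'E'
def press(roller,yawdeg,tag,final=22,tipz=120):
    t=np.radians(yawdeg); ly=np.array([-np.sin(t),np.cos(t),0]); q=down(t-np.pi/2)
    r=np.array([roller[0],roller[1],tipz+80.])
    set_gripper(0)
    env.reach(r-65*ly+[0,0,80],q); env.move_l(r-65*ly,q,rate=150)
    f0=env.read_state()["force"]
    for d in (-45,-35,-25,-15,-5,5,12,17,final):
        env.move_l(r+d*ly,q,rate=60)
        s=env.read_state(); print(d,round((s["force"]-f0)@ly,2),np.round(s["force"]-f0,2))
    env.hold(0.25)
    snap("side",tag+"_side"); snap("scene",tag+"_scene"); snap("wrist",tag+"_wrist")
E
python3 - <<'E'
from h import *
press((661.4,-112),-16,"red")
s=env.read_state();print(s["time_s"],s["tool_pos"],s["width"])
a=cv2.imread("pics/red_side.png")[150:260,210:350]; a=cv2.resize(a,(560,440))
b=cv2.imread("pics/red_scene.png")[130:290,150:330]; b=cv2.resize(b,(495,440))
cv2.imwrite("pics/red_cmp.png",np.hstack([a,b])[:, :1055][:, ::1] if 0 else cv2.resize(np.hstack([a,b]),(800,334)))
E
```

```text
-45 -0.01 [-1.1   0.3  -1.05]
-35 -0.61 [-0.95 -0.37 -1.27]
-25 -0.85 [-1.26 -0.53  0.26]
-15 -0.95 [ 0.24 -1.06 -0.18]
-5 -2.17 [-0.68 -2.07  1.33]
5 -2.94 [-0.61 -2.88  1.46]
12 -4.13 [-2.07 -3.7   1.45]
17 -3.0 [-1.98 -2.55  1.75]
22 -3.7 [-2.93 -3.01  1.53]
8.6417 [667.26811871 -90.95686908 199.89447353] 0.5685005518008581
```

View pics/red_cmp.png

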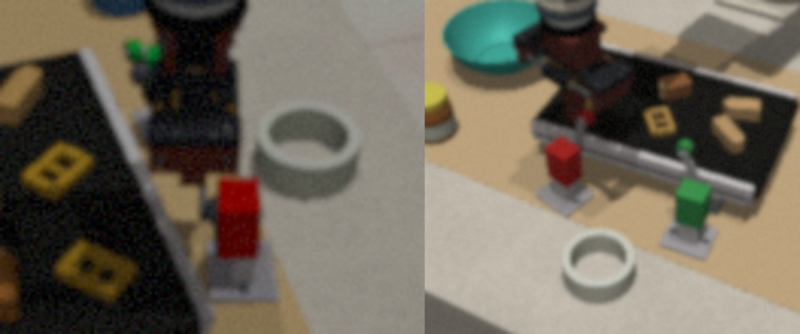

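View pics/red_wrist.png

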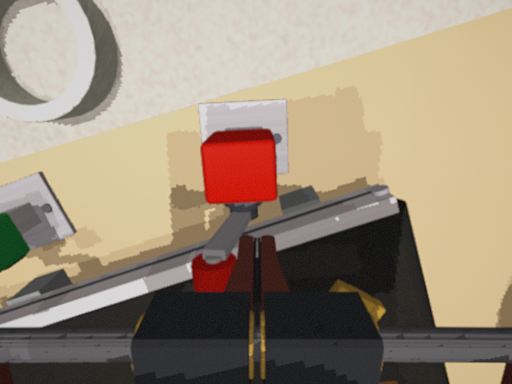

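```bash
python3 - <<'E'
from h import *
np.set_printoptions(precision=1,suppress=True)
p=cam("wrist");a=onz(p,[(213,272)],136)[0];b=onz(p,[(247,210)],78)[0]
t=np.radians(-16);ly=np.array([-np.sin(t),np.cos(t),0]);piv=np.array([661.4,-112,0])+28.8*ly
print(a,b,piv,(a-piv)@ly)
sc,sd=cam("scene"),cam("side")
b,_=blobs(cv2.imread("pics/red_scene.png"),(0,150,80),(6,255,255),4,(180,150,260,230));print([(x[0],x[1][4]) for x in b])
E
```

```text
[671.2 -70.8 136. ] [677.8 -88.4  78. ] [669.3 -84.3   0. ] 13.476111823168033
[((np.float64(227.6), np.float64(184.8)), np.int32(17)), ((np.float64(216.2), np.float64(206.3)), np.int32(259))]
```

```bash
python3 - <<'E'
from h import *
t=np.radians(-16);ly=np.array([-np.sin(t),np.cos(t),0]);r=np.array([661.4,-112,200])
env.move_l(r+27*ly,rate=40); env.hold(.3); print(env.read_state()["force"])
im,p=snap("wrist","red_w2"); a=onz(p,[(213,272)],136)[0]
env.move_l(r-60*ly,rate=120); env.move_l(r-60*ly+[0,0,150],rate=200)
snap("scene","red_s3"); im,p=snap("wrist","red_w3")
b,_=blobs(cv2.imread("pics/red_s3.png"),(0,150,80),(6,255,255),4,(180,150,260,230));print([(x[0],x[1][4]) for x in b],env.read_state()["time_s"])
cv2.imwrite("pics/red_cmp2.png",cv2.resize(np.hstack([cv2.imread("pics/red_w2.png"),im]),(800,300)))
E
```

```text
[-3.72121459 -3.11589172 -1.14019517]
[((np.float64(217.9), np.float64(180.6)), np.int32(19)), ((np.float64(216.4), np.float64(206.6)), np.int32(278))] 11.1417
```

View pics/red_cmp2.png

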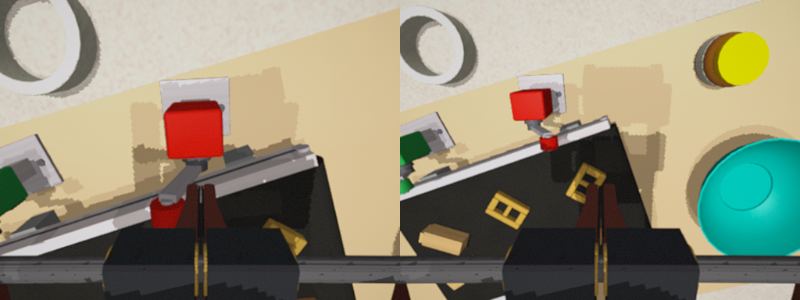

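The red arm's estimated angle was about 0.8 rad at the end of the push, and it has sprung back to its start pixel (218,180). Now I'll do the sorting, re-detecting before each pick.

```bash
cat >> h.py <<'E'
QV=down(-np.pi/2)
BELT=np.array([[625,172],[642,-183],[436,-196],[416,158]],float)
def detect(tag,view=True):
    if view: env.reach([530,-5,400],QV); env.hold(0.2)
    im,p=snap("wrist",tag); h=cv2.cvtColor(im,cv2.COLOR_BGR2HSV)
    c=BELT.mean(0); poly=c+(BELT-c)*0.95
    roi=np.zeros(h.shape[:2],np.uint8); cv2.fillConvexPoly(roi,np.int32(proj(p,np.c_[poly,[75]*4])),255)
    m=((h[...,2]>65)&(h[...,1]>70)&(h[...,0]>10)&(h[...,0]<32)).astype(np.uint8)*255&roi
    m=cv2.morphologyEx(m,cv2.MORPH_OPEN,np.ones((3,3)))
    out=[]
    for k in cv2.findContours(m,cv2.RETR_EXTERNAL,cv2.CHAIN_APPROX_NONE)[0]:
        if cv2.contourArea(k)<150: continue
        mk=np.zeros_like(m); cv2.drawContours(mk,[k],-1,255,-1); mk&=m
        H,S,V=[np.median(h[...,i][mk>0]) for i in range(3)]
        kind="buckle" if H>=21 and S>140 else "offcut"
        r=cv2.minAreaRect(k); X=onz(p,cv2.boxPoints(r),77 if kind=="buckle" else 83)
        e,f=X[1]-X[0],X[2]-X[1]; sh=e if np.linalg.norm(e)<np.linalg.norm(f) else f
        out.append(dict(kind=kind,xy=X.mean(0)[:2],dims=sorted((np.linalg.norm(e),np.linalg.norm(f))),jaw=np.arctan2(sh[1],sh[0]),hsv=(H,S,V)))
        b=np.int32(cv2.boxPoints(r)); cv2.polylines(im,[b],True,(0,0,255) if kind=="offcut" else (255,0,0),1)
    cv2.imwrite(f"pics/{tag}_d.png",im)
    return out
def show(o): print(o["kind"],np.round(o["xy"],1),np.round(o["dims"],0),"jaw",round(np.degrees(o["jaw"])%180),o["hsv"])
def bestyaw(xy,z,jaw):
    c=[]
    for k in(0,np.pi):
        a=(jaw+k+np.pi)%(2*np.pi)-np.pi
        j=env.ik([xy[0],xy[1],z],down(a))
        if j is not None and abs(j[5])<2.45: c.append((abs(j[5]-1.2)if 0 else abs(j[5]-env.read_state()["qpos"][5]),a))
    return min(c)[1]
def pick(o):
    x,y=o["xy"]; a=bestyaw((x,y),153,o["jaw"]); q=down(a); op=62
    set_gripper(op)
    env.reach([x,y,235],q)
    hit=env.move_l([x,y,152.5 if o["kind"]=="offcut" else 152.0],q,rate=80,f_stop=12)
    set_gripper(0); w=env.read_state()["width"]
    env.move_l([x,y,245],q,rate=120); w2=env.read_state()["width"]
    print("hit",hit,"width",round(w,1),"lifted",round(w2,1)); return w2
def place(xy,jaw,z):
    a=bestyaw(xy,z,jaw); q=down(a)
    env.reach([xy[0],xy[1],245],q); w=env.read_state()["width"]
    env.move_l([xy[0],xy[1],z],q,rate=120); w2=env.read_state()["width"]
    set_gripper(60); env.move_l([xy[0],xy[1],245],q,rate=200)
    print("at place width",round(w,1),round(w2,1),"t",env.read_state()["time_s"])
E
python3 - <<'E'
from h import *
for o in detect("d0"): show(o)
env.reach([500,-300,400],QV); env.hold(.2); snap("wrist","basin")
env.reach([480,290,400],QV); env.hold(.2); snap("wrist","tray")
print(env.read_state()["time_s"])
cv2.imwrite("pics/bt.png",cv2.resize(np.hstack([cv2.imread("pics/basin.png"),cv2.imread("pics/tray.png")]),(800,300)))
E
```

```text
offcut [487.5 100. ] [33. 66.] jaw 16 (np.float64(19.0), np.float64(108.0), np.float64(220.0))
offcut [487.3 -19. ] [35. 55.] jaw 45 (np.float64(14.0), np.float64(166.0), np.float64(130.0))
offcut [ 497.  -132.7] [35. 65.] jaw 176 (np.float64(16.0), np.float64(158.0), np.float64(196.0))
offcut [552.8 105.1] [32. 64.] jaw 141 (np.float64(19.0), np.float64(110.0), np.float64(215.0))
buckle [568.9  -4.3] [40. 57.] jaw 130 (np.float64(21.0), np.float64(170.0), np.float64(198.0))
buckle [ 577.  -129.5] [41. 57.] jaw 46 (np.float64(22.0), np.float64(169.0), np.float64(199.0))
15.9917
```

View pics/d0_d.png

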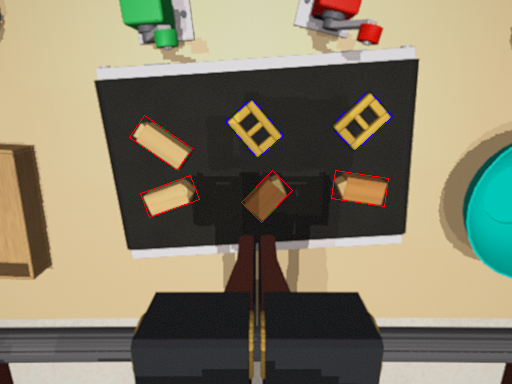

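View pics/bt.png

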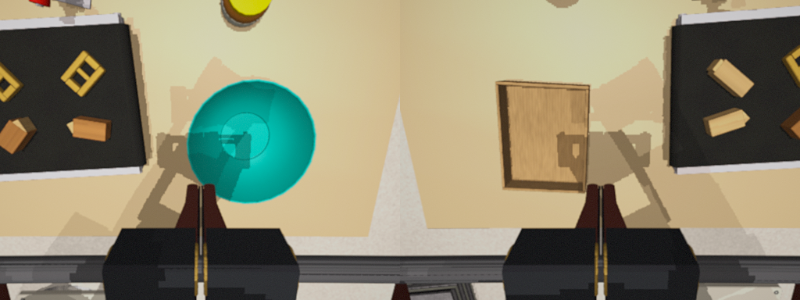

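```bash
python3 - <<'E'
from h import *
np.set_printoptions(precision=1,suppress=True)
env.reach([500,-300,400],QV); p=cam("wrist")
b,l=blobs(cv2.imread("pics/basin.png"),(78,90,30),(95,255,255),500,k=7)
m=(l>0).astype(np.uint8); cs=max(cv2.findContours(m,0,1)[0],key=cv2.contourArea)
X=onz(p,cv2.convexHull(cs)[:,0].astype(float),70)[:,:2]
print("basin",cv2.minEnclosingCircle(X.astype(np.float32)),cv2.fitEllipse(X.astype(np.float32)))
# tray: camera pose shifted analytically
d=np.array([480,290,400])-env.read_state()["tool_pos"]; p["pose"][:3,3]+=d
T=onz(p,[((u-400)*1.28,v*1.28) for u,v in((497,81),(590,85),(587,192),(503,190))],45)
print("tray",T,T.mean(0),np.linalg.norm(np.diff(T,axis=0),axis=1))
E
```

```text
basin ((466.4100036621094, -381.18817138671875), 103.71541595458984) ((466.2976989746094, -381.185791015625), (206.60475158691406, 206.93055725097656), 10.907140731811523)
tray [[545.5 453.7  45. ]
 [539.7 306.1  45. ]
 [351.6 313.7  45. ]
 [355.7 465.2  45. ]] [448.1 384.7  45. ] [147.7 188.2 151.6]
```

Sizes match: the basin measures 207 mm (210 given) and the tray 188×150 mm (190×150 given). First pick.

```bash
cat >> h.py <<'E'
BAS=np.array([466.3,-381.2]); TR=np.array([448.1,384.7])
E
python3 - <<'E'
from h import *
D=detect("d1")
o=min(D,key=lambda o:np.hypot(*(o["xy"]-[552,105]))); show(o)
if pick(o)>15: place(BAS+[25,-20],np.pi/4,150)
snap("wrist","p1")
for o in detect("d2"): show(o)
E
```

```text
offcut [552.8 105.1] [32. 65.] jaw 141 (np.float64(19.0), np.float64(110.0), np.float64(215.0))
hit False width 24.2 lifted 23.9
at place width 24.2 24.1 t 28.3
offcut [487.5 100.2] [32. 66.] jaw 16 (np.float64(19.0), np.float64(108.0), np.float64(220.0))
offcut [487.7 -19.3] [35. 57.] jaw 47 (np.float64(14.0), np.float64(167.0), np.float64(130.0))
offcut [ 497.  -132.4] [35. 65.] jaw 175 (np.float64(16.0), np.float64(158.0), np.float64(196.0))
buckle [568.7  -4.3] [40. 56.] jaw 129 (np.float64(21.0), np.float64(170.0), np.float64(197.0))
buckle [ 577.  -129.4] [41. 57.] jaw 46 (np.float64(22.0), np.float64(169.0), np.float64(199.0))
```

View pics/p1.png

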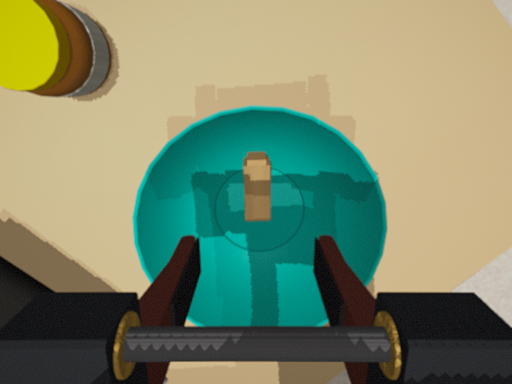

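The offcut (24 mm wide) lies in the basin at pixel (258,190). The remaining items haven't moved. Next come the other offcuts.

```bash
python3 - <<'E'
from h import *
import sys
offs=[(-25,25),(25,25),(-25,-20)]; i=0
for n in range(3):
    D=[o for o in detect(f"e{n}") if o["kind"]=="offcut"]
    if not D: break
    o=max(D,key=lambda o:o["xy"][1]); show(o)
    if pick(o)<15: print("missed"); break
    place(BAS+offs[n],np.pi/4,152)
    snap("wrist",f"ep{n}")
for o in detect("e9"): show(o)
E
```

```text
offcut [487.7 100. ] [32. 66.] jaw 15 (np.float64(19.0), np.float64(108.0), np.float64(219.0))
hit False width 25.8 lifted 26.2
at place width 26.4 26.2 t 39.05
offcut [487.8 -19.6] [35. 57.] jaw 48 (np.float64(14.0), np.float64(166.0), np.float64(130.0))
hit False width 29.8 lifted 29.7
at place width 30.2 29.9 t 49.0667
offcut [ 497.  -132.4] [35. 65.] jaw 175 (np.float64(16.0), np.float64(158.0), np.float64(196.0))
hit False width 28.0 lifted 28.1
at place width 28.1 28.5 t 58.7583
buckle [568.5  -4.3] [40. 56.] jaw 129 (np.float64(21.0), np.float64(170.0), np.float64(198.0))
buckle [ 577.  -129.3] [41. 56.] jaw 46 (np.float64(22.0), np.float64(168.0), np.float64(200.0))
```

View pics/ep2.png

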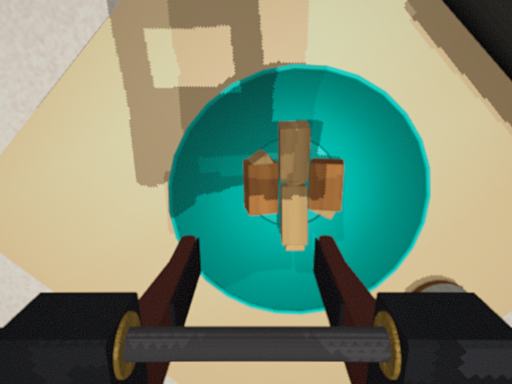

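View pics/e9_d.png

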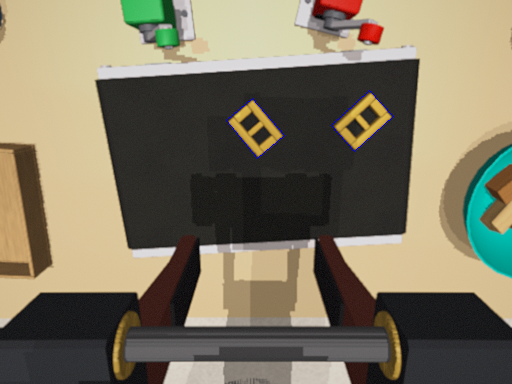

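All four offcuts lie in the basin, around pixel (295,185). Next the buckles go in the tray.

```bash
python3 - <<'E'
from h import *
offs=[(40,0),(-40,0)]
for n in range(2):
    D=[o for o in detect(f"f{n}") if o["kind"]=="buckle"]
    if not D: break
    o=max(D,key=lambda o:o["xy"][1]); show(o)
    if pick(o)<15: print("missed"); break
    place(TR+offs[n],np.pi/2,98)
    snap("wrist",f"fp{n}")
for o in detect("f9"): show(o)
E
```

```text
buckle [568.8  -4.5] [40. 56.] jaw 129 (np.float64(21.0), np.float64(170.0), np.float64(198.0))
hit False width 37.7 lifted 37.7
at place width 37.5 37.6 t 70.0333
buckle [ 577.1 -129.5] [41. 57.] jaw 47 (np.float64(22.0), np.float64(168.0), np.float64(200.0))
hit False width 37.6 lifted 38.0
at place width 37.9 37.7 t 80.3917
```

View pics/fp1.png

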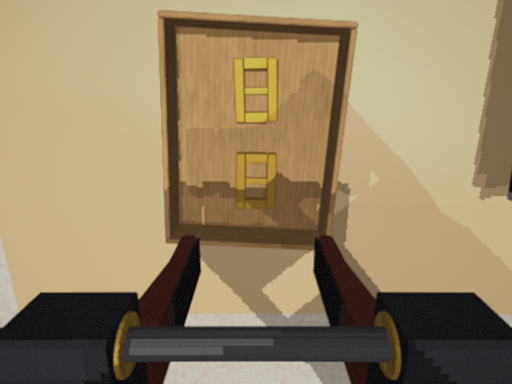

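View pics/f9_d.png

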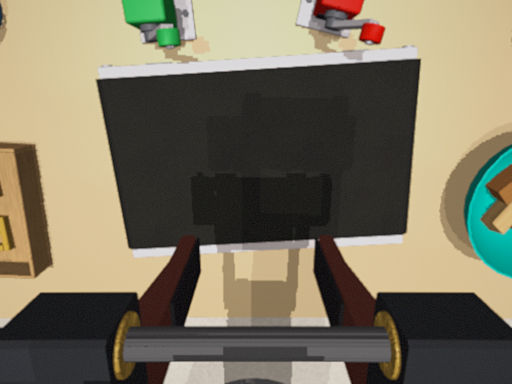

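Both buckles are flat in the tray, at pixels (256,90) and (256,180), and the belt is empty. Now the green switch.

```bash
python3 - <<'E'
from h import *
np.set_printoptions(precision=1,suppress=True)
snap("scene","g0")
press((658.3,78.3),5,"grn",final=27)
env.hold(.2)
b,_=blobs(cv2.imread("pics/grn_wrist.png"),(50,100,40),(78,255,255),20); print([(x[0],tuple(map(int,x[1]))) for x in b])
E
```

```text
-45 -0.28 [-0.7 -0.3  0. ]
-35 -0.93 [-0.4 -1.  -0.3]
-25 0.15 [-0.7  0.1 -0.3]
-15 -2.1 [ 1.8 -1.9 -1.1]
-5 -3.44 [ 0.7 -3.4  1.3]
5 -3.41 [ 1.3 -3.3  1.4]
12 -3.0 [ 0.6 -3.   2.2]
17 -3.47 [-0.3 -3.5  2.6]
27 -4.06 [ 1.4 -4.  -0.4]
[((np.float64(252.3), np.float64(164.3)), (215, 128, 75, 73, 5123)), ((np.float64(211.7), np.float64(271.1)), (192, 248, 45, 45, 1412))]
```

View pics/grn_wrist.png

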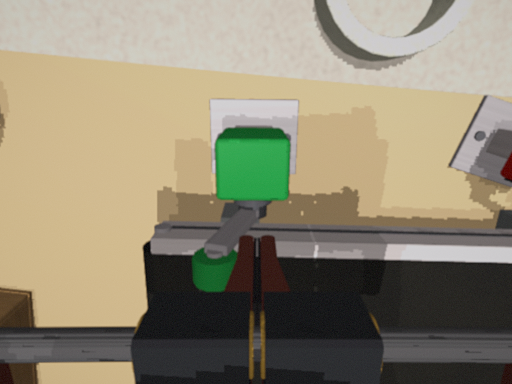

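View pics/g0.png

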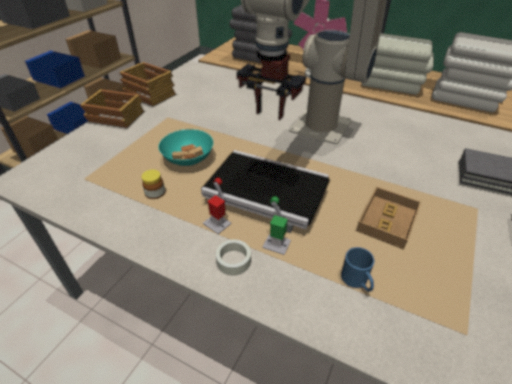

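```bash
python3 - <<'E'
from h import *
np.set_printoptions(precision=2,suppress=True)
t=np.radians(5);ly=np.array([-np.sin(t),np.cos(t),0]);r=np.array([658.3,78.3,200])
p=cam("wrist");a=onz(p,[(211.7,271.1)],135)[0]
d=(a-r)@ly-28.8; print("roller",a,"past pivot",d,"angle",.5+np.arcsin(d/60))
env.move_l(r+29*ly,rate=40); env.hold(.3); print(env.read_state()["force"])
env.move_l(r-60*ly,rate=120); env.move_l(r-60*ly+[0,0,150],rate=200); env.reach([500,0,400],QV); env.hold(.5)
for n in("scene","side","wrist"):
    im,q=snap(n,"end_"+n)
    if n!="wrist": 
      for lo,hi in(((0,150,80),(6,255,255)),((50,110,50),(78,255,255))):
        b,_=blobs(im,lo,hi,6,(180,120,300,260)); print(n,[x[0] for x in b])
print(env.read_state()["time_s"])
E
```

```text
roller [652.   126.23 135.  ] past pivot 19.493047303035095 angle 0.8308892007274529
[ 1.54 -4.95 -3.54]
scene [(np.float64(218.2), np.float64(180.1)), (np.float64(216.1), np.float64(206.2))]
scene [(np.float64(274.5), np.float64(198.8)), (np.float64(278.0), np.float64(226.6))]
side [(np.float64(273.6), np.float64(211.0)), (np.float64(288.5), np.float64(214.6))]
side [(np.float64(263.6), np.float64(173.9))]
91.9917
```

View pics/end_scene.png

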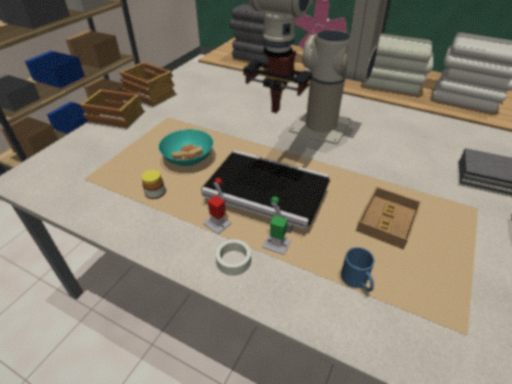

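View pics/end_wrist.png

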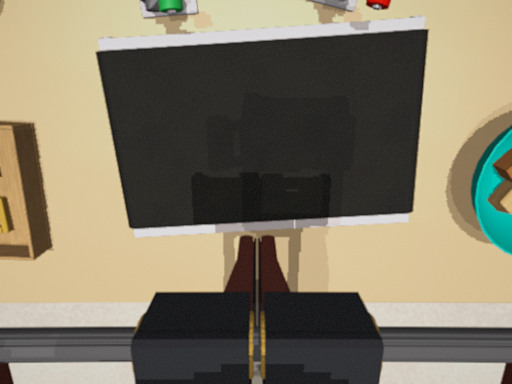

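View pics/end_side.png

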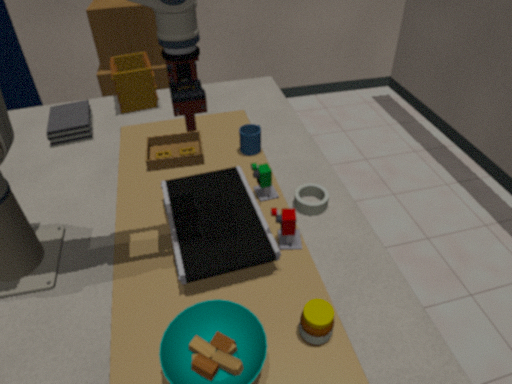

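Both arms are back at their start pixels, the four offcuts are in the basin, the two buckles are in the tray, and the bystanders haven't moved. I'm handing the job in.

```bash
python3 - <<'E'
from station import workorder
print(workorder.sign_off())
E
```

```text
the job is handed in; nothing more can be done
None
```

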